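Open the push-to-release fuse door

TASK

A fuse has to be checked in the bench box that has one single wide door in its sloping front. Press that door in near its lower edge until its spring catch lets go, then take the hand away so that it swings open and stays open. Leave the two narrow doors of the other box shut.

Things in the scene. Friction and masses are not known exactly. Their poses are not given: they have to be found in the camera images.
- wide_door_press (a point): Centre of the black 28x12 mm pad on the door to open: steel plate 87 mm wide, 88 mm from its hinge (far, upper edge) to lower edge, flush in the front of a fixed grey box. The front slopes 20 deg from level, down to the robot; yaw within 15 deg. Point: 63 mm from the hinge, 25 from the lower edge, 46 above the bench; moves with the door. x: up the slope, y: along the hinge, z: out of the face
- wide_door (a joint): Hinge angle, rad: 0 shut, negative pressed in, positive open. The catch lets go at about -0.05 (3 mm in at the pad); stop at -0.12 (7.5 mm). About 3 N at the pad up to the stop. Then, when the hand leaves, a damped spring swings it up and away from the robot in about 1.5 s to 1.75, nearly upright, edge 87 mm above the hinge. Once let go, the catch does not hold again.
- left_door (a joint): Hinge angle in rad of the left narrow door (38 mm wide, 88 mm long) of the other box, which has two such doors side by side, with the same catches: 0 shut, positive open. Both boxes are 110 mm wide, 140 deep, 34 high in front, 71 at the back, with four black binding posts, 16 mm tall, on the flat strip behind the hinges.
- right_door (a joint): The same for the right narrow door of that other box.

How it is judged (in metres and radians):
On the way:
1. the wide door is pressed in (value of joint wide_door below -0.035 rad).
At the end, for the whole second after the job is handed in: The wide door stands open by more than 1.2 rad (about 70 degrees); both narrow doors are shut (less than 0.1 rad) (value of joint wide_door above 1.2 rad and value of joint each of left_door, right_door below 0.1 rad); the robot touches nothing.
It fails at once if a narrow door came open (value of joint any of left_door, right_door above 0.2 rad).
It also fails if it takes over 29 s, if anything falls off the work surface, if the arm or the gripper's body presses on something with over 40 N, if the wrist force passes 120 N, or if a joint passes its speed limit or range.

ROBOT

A 6-joint arm with a two-finger parallel gripper is mounted at the origin on a cart in front of the work surface, level with it; the furniture and walls round the work are solid. World frame = base frame: x ahead of the robot, y to its left, z up, the work surface at z = 0. Lengths are in mm, angles in rad, forces in N, time in s.
With the tool pointing down it reaches from about 275 to 825 mm from the base axis. Payload 5.2 kg.
Tool frame: the origin (TCP) lies at the very end of the fingers, on their centre line; the grasp point (between the pads) lies 19 mm behind it; z points along the fingers, y is the line along which they close (so a half turn about z gives the same grasp; the last joint's range is limited). The gripper opens to 93 mm and grips with 3 to 60 N. Pads are 15 mm wide; open, the fingers measure 128 mm over their backs; the gripper's body (75 mm by 188 mm) begins 65 mm behind the grasp point.
Start: joints at [1.028, 0.259, 1.535, -0, 1.348, -0.203], TCP at [183.293, 518.564, 218.653] pointing down, gripper open.
Joint ranges: [-3.14, 3.14], [-0.91, 2.08], [0.19, 2.58], [-1.22, 4.36], [0.22, 2.71], [-3.12, 3.12]. Speed limits (rad/s): [2.57, 2.57, 3.14, 3.14, 3.14, 3.14].

INTERFACE

Orientations are given as [roll, pitch, yaw] about the fixed x, y, z axes, in that order (R = Rz(yaw) Ry(pitch) Rx(roll)).
In Python, from bench import robot gives the robot as it stands. The module is installed in compiled form; this text tells all that it offers. Calls block until the motion is done:
- robot.move_ptp(position, orientation): joint-space move of the TCP to a pose.
- robot.move_linear(position, ori=None, speed=150, f_stop=None): straight line of the TCP; ori=None keeps the orientation; speed is the mean speed in mm/s. With f_stop (N) it stops when the force on the tool has changed by that much, and returns True; else False.
- robot.move_j(angles): joint-space move.
- robot.move_gripper(opening): opening from 0.0 (shut) to 1.0 (fully open); the grip force is fixed at half the most; returns when the fingers have stopped.
- robot.sleep(seconds).
- robot.inverse_kinematics(position, orientation): joint angles nearest the present ones, or None.
- robot.get_image(name): name is "scene" or "top" or "wrist"; returns a dict with "img" (480x640x3 uint8, blue, green, red), "fovy" (degrees; the focal length in pixels is half the picture's height over the tangent of half this angle, whatever the lens; pixels are square), "cx", "cy" (the principal point, pixels), "eye" and "orientation" of the camera in the world. Camera axes: x right, y down, z forward; pixel columns grow to the right and rows downward; lengths in mm; the calibration is good to about 2 mm. A picture is of the moment at which its call begins. There is no depth.
A pose or a line that the arm cannot do raises robot.MotionError and nothing moves.
- robot.hand_in(): hands the job in; it is judged then, once.
Readings, each from a call of its own:
- robot.current_t(): time.
- robot.current_qpos(): joint angles.
- robot.current_joint_vel(): joint speeds.
- robot.current_joint_efforts(): joint torques, N m.
- robot.current_tcp_pos(): TCP position.
- robot.current_eef_rot(): TCP orientation.
- robot.current_contact_force(): force on the tool from outside, world axes, zero at the start.
- robot.current_ft_torque(): the same for the moment, N m.
- robot.current_gripper_width(): opening from 0.0 (shut) to 1.0 (fully open).
- robot.current_finger_force(): force on a finger pad.
Only numpy, scipy, OpenCV 4.12 (cv2) and the standard library are available. Lean on these libraries where they do the work, as an engineer would, in place of code of your own. Each camera call takes 0.05 s, during which the arm holds its last target. There are 200 camera calls.

## Working session

There is one attempt and no reset: what is moved stays moved. The work goes in short steps, each a Python script; the robot and the scene stay as the last script left them, time stands still between calls to the robot, and variables do not carry over. Pictures are saved under pics/ and viewed, at most 10 in all, crops included, and the job is handed in when it is done.

```bash
mkdir -p pics; python3 - <<'E'
from bench import robot
import cv2
for n in ("scene","top"):
    d=robot.get_image(n); cv2.imwrite(f"pics/{n}0.png",d["img"])
    print(n,{k:v for k,v in d.items() if k!="img"})
print(robot.current_t(),robot.current_eef_rot())
E
```

```text
scene {'fovy': 52.61586733555092, 'cx': 325.73908321680557, 'cy': 241.8787945313419, 'eye': array([-211.7672404 , -877.09165064,  767.87913994]), 'orientation': array([-2.1066509 ,  0.00957057, -0.73404006])}
top {'fovy': 53.49285783514216, 'cx': 318.5249002181922, 'cy': 249.54869831735684, 'eye': array([ 490.10422148,   -1.56524581, 1391.27115694]), 'orientation': array([-3.09401846, -0.01983439, -1.59884395])}
0.1 [-3.13992638e+00 -3.03008777e-04  2.80181821e+00]
```

View pics/scene0.png

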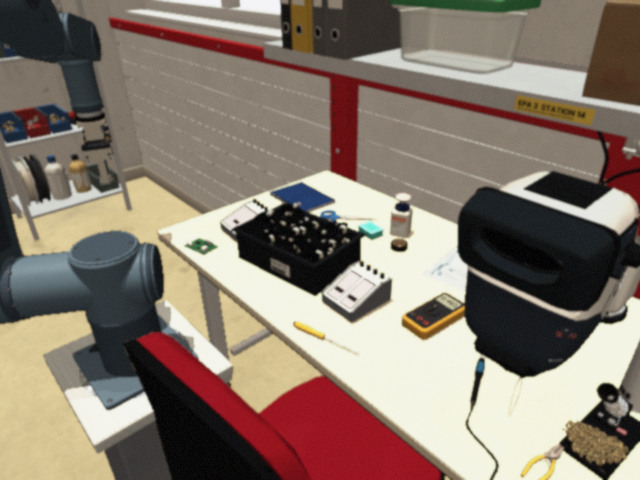

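View pics/top0.png

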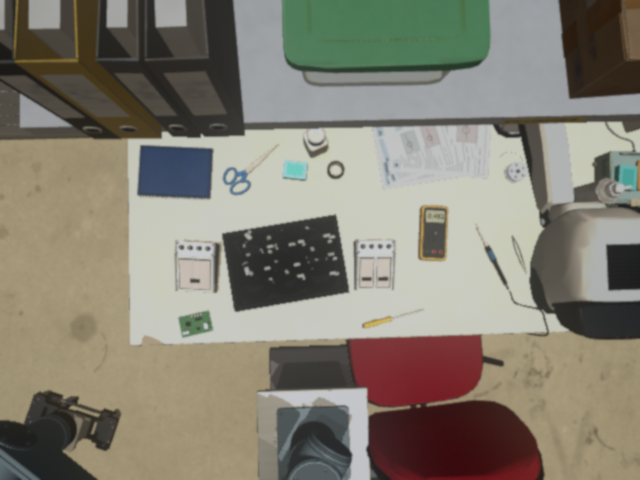

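The top view shows the wide-door box at about (195,267), with its pad near (195,281). The two-door box is at about (375,265), and a black bin stands between them. I'll locate the pad from the top image, then look from close by.

```bash
cat > h.py <<'E'
import numpy as np, cv2
from scipy.spatial.transform import Rotation as R
def ray(d,px):
    f=240/np.tan(np.radians(d["fovy"]/2))
    v=np.array([(px[0]-d["cx"])/f,(px[1]-d["cy"])/f,1.])
    return R.from_euler("xyz",d["orientation"]).apply(v)
def onz(d,px,z):
    v=ray(d,px); return d["eye"]+v*(z-d["eye"][2])/v[2]
def blobs(img,box,thr=70,amin=4):
    x0,y0,x1,y1=box
    m=(img[y0:y1,x0:x1].max(2)<thr).astype(np.uint8)
    n,l,s,c=cv2.connectedComponentsWithStats(m)
    return [(c[i]+[x0,y0],s[i]) for i in range(1,n) if s[i,4]>=amin]
E
python3 - <<'E'
from h import *
from bench import robot
d=robot.get_image("top")
for c,s in blobs(d["img"],(172,236,219,294),90): print(c,s,onz(d,c,46))
for p in((176,291),(215,292),(175,240),(215,240)): print(p,onz(d,p,34 if p[1]>280 else 71))
for p in((223,235),(235,310)): print(p,onz(d,p,80))
cv2.imwrite("pics/topc.png",cv2.resize(d["img"][225:345,120:280],None,fx=5,fy=5,interpolation=cv2.INTER_NEAREST))
p=np.mean([c for c,s in blobs(d["img"],(185,274,205,287),90)],0); print(p)
t=onz(d,p,46)
robot.move_ptp([t[0]-60,t[1],260],[np.pi,0,np.pi])
w=robot.get_image("wrist"); cv2.imwrite("pics/w0.png",w["img"])
print({k:v for k,v in w.items() if k!="img"},robot.current_t(),robot.current_tcp_pos(),robot.current_qpos())
E
```

```text
[216.17592593 261.88888889] [ 43   8   4  40 108] [526.45563625 258.81050304  46.        ]
[194.5 280.5] [19 44  8  2 14] [475.92703923 320.28433794  46.        ]
(176, 291) [447.67015989 375.61100067  34.        ]
(215, 292) [441.68635673 265.96808983  34.        ]
(175, 240) [589.35578098 366.12230374  71.        ]
(215, 240) [586.41777112 256.12883603  71.        ]
(223, 235) [598.95414342 232.22432529  80.        ]
(235, 310) [392.75414836 203.39450022  80.        ]
[194.5 280.5]
{'fovy': 63.000422231474374, 'cx': 325.00255735258764, 'cy': 238.60947870429032, 'eye': array([336.33552403, 320.16650152, 427.31927755]), 'orientation': array([ 2.85806564e+00, -1.17172322e-04,  1.57089717e+00])} 1.375 [415.12696729 321.0478313  259.78847983] [ 4.45233507e-01  1.88350507e-01  1.52477165e+00  4.59157215e-04
  1.42899773e+00 -1.12646336e+00]
```

View pics/w0.png

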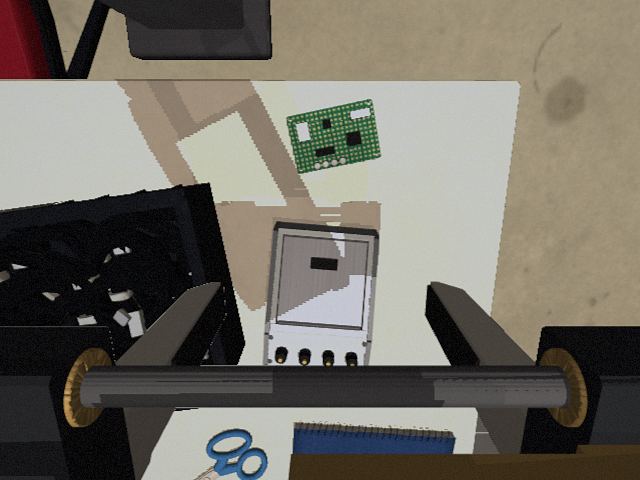

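View pics/topc.png

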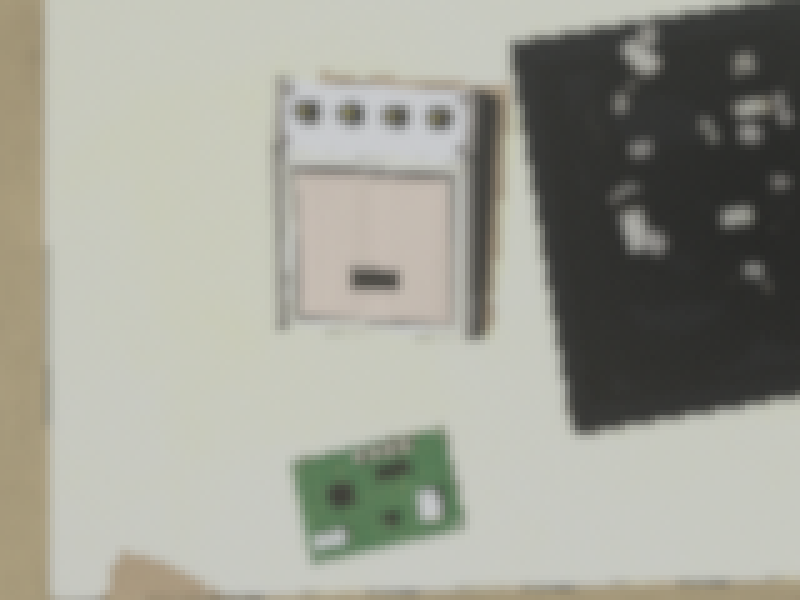

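The wrist view shows the shut wide door with its pad at (324,264). The door's lower corners are at about (283,236) and (376,240), and its hinge corners at about (276,325) and (366,329). I'll triangulate the pad, then press with closed fingers tilted 30° from vertical, toward the robot.

```bash
python3 - <<'E'
from h import *
from bench import robot
w=robot.get_image("wrist")
b=[c for c,s in blobs(w["img"],(300,250,350,280),60,50)]; print(b)
P=onz(w,b[0],46); print("pad",P)
L=[onz(w,p,37.4) for p in((283,236),(376,240))]; H=[onz(w,p,67.5) for p in((276,325),(366,329))]
print(np.round(L),np.round(H),"yaw edges",[np.arctan2(-(q-r)[0],(q-r)[1]) for r,q in(L,H)],
 "sides",[np.arctan2((h-l)[1],(h-l)[0]) for l,h in zip(L,H)])
yaw=-0.05; o=[np.pi,np.radians(30),np.pi+yaw-2*np.pi]
a=R.from_euler("xyz",o).apply([0,0,1]); print("axis",a)
u=np.array([np.cos(yaw),np.sin(yaw),0])
P[:2]=.5*P[:2]+.5*np.array([475.9,320.3])
np.savez("pad.npz",P=P,a=a,o=o,u=u)
robot.move_gripper(0.0)
robot.move_ptp(P-a*60,o)
w=robot.get_image("wrist"); cv2.imwrite("pics/w1.png",w["img"])
f=240/np.tan(np.radians(w["fovy"]/2)); v=R.from_euler("xyz",w["orientation"]).inv().apply(P-w["eye"]); print("expected pad px",f*v[:2]/v[2]+[w["cx"],w["cy"]])
print(robot.current_t(),robot.current_tcp_pos(),robot.current_qpos())
E
```

```text
[array([323.28052805, 263.51815182])]
pad [474.02680158 318.74300556  46.        ]
[[447. 277.  37.]
 [451. 373.  37.]] [[533. 270.  68.]
 [538. 363.  68.]] yaw edges [np.float64(-0.04379388774238574), np.float64(-0.048575639245132765)] sides [np.float64(-0.07606606969159264), np.float64(-0.12442008280664867)]
axis [ 0.49937513 -0.02498958 -0.8660254 ]
expected pad px [325.13604256 254.3373831 ]
3.7917 [446.79902107 321.66614752  99.58326274] [ 0.63362942  0.23633073  2.04829799 -0.67091443  0.53413299 -0.35631033]
```

View pics/w1.png

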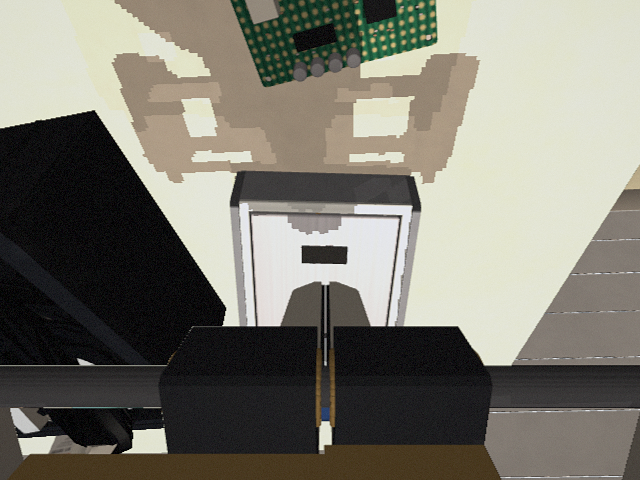

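The pad appears at (324,254), where it was predicted, with the fingers in line above it. Now I press, with a force stop at the door's end stop, then retreat and look.

```bash
python3 - <<'E'
from h import *
from bench import robot
z=np.load("pad.npz"); P,a,o=z["P"],z["a"],z["o"]
robot.move_linear(P-a*8,speed=80)
print("free",robot.current_contact_force())
s=robot.move_linear(P+a*11,speed=20,f_stop=9)
p=robot.current_tcp_pos(); print("stopped",s,"depth",(p-P)@a,robot.current_contact_force(),robot.current_t())
robot.move_linear(p-a*70-np.array([70,0,0]),speed=250)
robot.move_linear(p+np.array([-110,0,170]),speed=250)
robot.sleep(2)
for n in("wrist","top","scene"): cv2.imwrite(f"pics/{n}2.png",robot.get_image(n)["img"])
i=cv2.imread("pics/top2.png")[225:315,150:420]; j=cv2.imread("pics/scene2.png")[180:330,190:430]
cv2.imwrite("pics/e.png",np.vstack([cv2.resize(i,(600,200)),cv2.resize(j,(600,375))]))
print(robot.current_t(),robot.current_contact_force())
E
```

```text
free [-0.87524985  0.18284668  0.07121073]
stopped True depth 8.470189422656356 [-4.72519975 -0.66098128  9.0454575 ] 5.375
8.75 [-0.30199783 -0.1151369   0.31618308]
```

View pics/e.png

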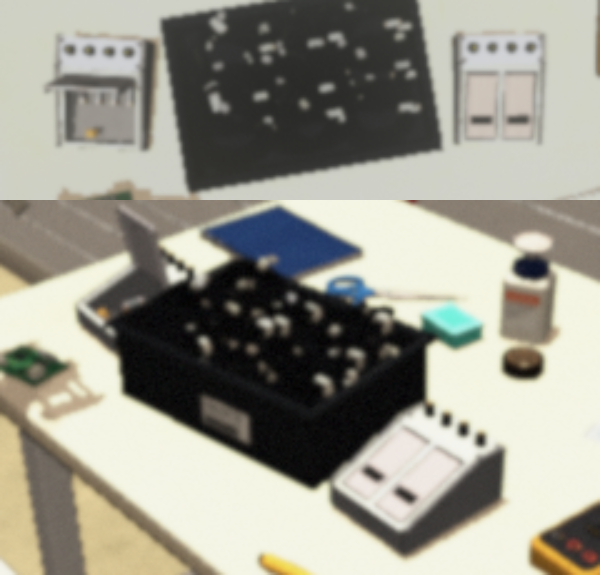

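View pics/wrist2.png

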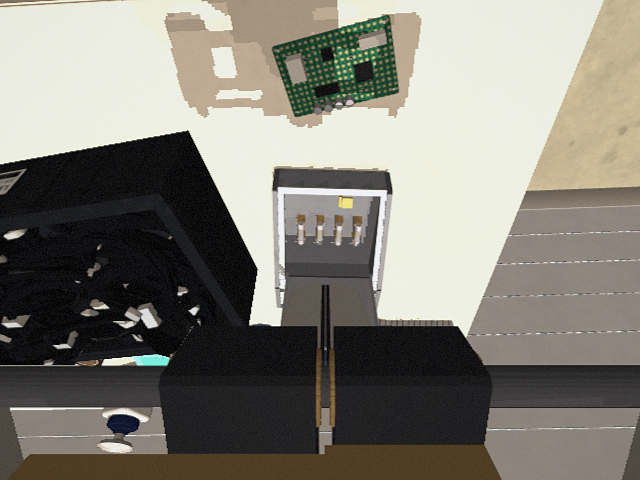

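The pictures show the wide door standing nearly upright (scene crop near (140,245)) and the fuses visible in the wrist view at about (330,230). Both narrow doors are shut, and the hand is clear.

```bash
python3 -c "
from bench import robot
print(robot.hand_in())"
```

```text
the job is handed in; nothing more can be done
None
```

I pressed the wide door in until its catch let go, and it swung open and stayed nearly upright; both narrow doors are shut, the arm is clear, and I handed the job in at about 9 s (no verdict was returned).

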